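# Press the narrow laundry caddy's lid shut

### The job

Two sage-green laundry caddies on the folding counter have been left with their lids ajar. With the fingertips, gently press on the round raised thumb pad of the narrow caddy's lid until that lid is fully shut, then draw the hand back clear. Only press: do not lift or shift the caddy or raise its lid, and leave the wide caddy, its half-open lid and everything else on the counter as they are.

Things in the scene. Friction and masses are not known exactly. Their poses are not given: they have to be found in the camera images.
- narrow_caddy: Narrow caddy: loose sage-green plastic box, 150 mm deep (its x) by 75 mm wide (its y), rim 100 mm above the counter, about 1.1 kg. Origin at the centre of its underside, z up; its lid is hinged along the far (+x) rim, at x = +75 mm, z = 100 mm, and the free front edge is at -x. The lid is a plate 6 mm thick, 150 mm deep, 79 mm wide; shut, it lies on the rim with its top 106 mm above the counter.
- narrow_lid (a joint): Opening angle of the narrow caddy's lid in rad: 0 = shut flat, growing as the front edge rises. It starts about 0.3 to 0.55. The hinge is stiff, so the lid stays where it is left; pressing it down takes about 1 to 2 N near the front edge, then it stops hard on the rim.
- narrow_pad: Round thumb pad on the narrow lid, the spot to press: disc 36 mm across, 6 mm high, on the lid's centre line, its middle 126 mm from the hinge. Origin at the centre of its underside on the lid's top face; z normal to the lid, x towards the hinge. It swings in an arc, moving up to 20 mm frontward as it goes down; shut, its origin is at x -51, z 106 mm of the caddy, its top 112 mm up.
- wide_caddy: The wide caddy, to be left alone: same make and same layout, 150 mm deep by 170 mm wide, rim 100 mm high. Origin at the centre of its underside, lid hinged at +x.
- wide_pad: The like thumb pad on the wide caddy's lid (half open, to stay as it is), 24 mm in from its free front edge.
- comb: Wooden lint comb lying flat, 182 mm long (its y, from -108 to +74 mm), 60 mm wide, 14 mm thick. Origin on the counter under its middle. Bystander.
- cup: Steel measuring cup, 76 mm across, 65 mm tall, flat handle reaching 120 mm to its +x. Origin at the centre of its underside. Bystander.
- bottle: Empty glass spray bottle, 68 mm across, 185 mm tall with its trigger head, which reaches 41 mm to its -x. Origin at the centre of its underside. Bystander.
- bowl: White ceramic bowl of spare buttons, 120 mm across, 45 mm tall. Origin at the centre of its underside. Bystander.
Things that resemble listed ones, but are neither listed nor needed, are in the scene too. Leave any orange or turquoise look-alike of the narrow_caddy alone.

How it is judged:
On the way:
1. the narrow lid is shut (under 0.04 rad open) with the fingers pressing on its thumb pad (value of joint narrow_lid below 0.04 rad and contact force between the fingers and narrow_pad above 0.2 N), for 0.05 s.
At the end, for the whole second after the job is handed in: The narrow lid is shut (under 0.04 rad), the narrow caddy stands level and at rest within 25 mm of where it was, and the wide caddy, its lid and the comb, cup, bottle and bowl are within 15 mm of where they were (value of joint narrow_lid below 0.04 rad and distance of narrow_caddy from where it was at the start of the episode below 0.025 m and angle between narrow_caddy's own z axis and vertical below 0.05 rad and linear speed of narrow_caddy below 0.02 m/s and distance of each of wide_caddy, wide_pad, comb, cup, bottle, bowl from where it was at the start of the episode below 0.015 m); the robot touches nothing.
It fails at once if the narrow caddy is pressed harder than 30 N (contact force between any of the fingers, the arm and narrow_caddy above 30 N).
It fails at once if the narrow lid is raised (over 0.7 rad) (value of joint narrow_lid above 0.7 rad).
It fails at once if the narrow caddy is lifted, tipped or shifted by more than 25 mm (height (world z) of narrow_caddy above 0.012 m or angle between narrow_caddy's own z axis and vertical above 0.15 rad or distance of narrow_caddy from where it was at the start of the episode above 0.025 m).
It fails at once if the wide caddy or its lid is moved by more than 15 mm (distance of any of wide_caddy, wide_pad from where it was at the start of the episode above 0.015 m).
It fails at once if the comb, cup, bottle or bowl is moved by more than 15 mm (distance of any of comb, cup, bottle, bowl from where it was at the start of the episode above 0.015 m).
It also fails if it takes over 32 s, if anything falls off the work surface, if the arm or the gripper's body presses on something with over 40 N, if the wrist force passes 120 N, or if a joint passes its speed limit or range.

### The arm

A 6-joint arm with a two-finger parallel gripper is mounted at the origin on the work surface. World frame = base frame: x ahead of the robot, y to its left, z up, the work surface at z = 0. Lengths are in m, angles in rad, forces in N, time in s.
With the tool pointing down it reaches from about 0.25 to 0.775 m from the base axis. Payload 4 kg.
Tool frame: the origin (TCP) lies midway between the tips of the shut fingers; the grasp point (between the pads) lies robot.grip_point_offset behind it (robot.grip_point_offset is the distance from the TCP to the grasp point, in m); z points along the fingers, x is the direction in which the jaws open and shut, and the axes are right-handed (so a half turn about z gives the same grasp; the last joint's range is limited). The gripper opens to 94 mm and grips with 3 to 60 N. Pads are 16 mm wide; open, the fingers measure 119 mm over their backs; the gripper's body (75 mm by 177 mm) begins 78 mm behind the grasp point.
Start: joints at [-1.302, 0.087, 1.371, -0, 1.684, -0.103], TCP at [0.2, -0.512, 0.206] pointing down, gripper open.
Joint ranges: [-3.1, 3.1], [-0.76, 2.03], [0.27, 2.55], [-1.08, 4.22], [0.17, 2.65], [-2.57, 2.57]. Speed limits (rad/s): [2.79, 2.79, 3.14, 3.14, 3.14, 3.14].

### API

Orientations are given as [roll, pitch, yaw] about the fixed x, y, z axes, in that order (R = Rz(yaw) Ry(pitch) Rx(roll)).
In Python, from bench import robot, optics, finder gives the robot as it stands. The module is installed in compiled form; this text tells all that it offers.
- The arm moves only by the tool arm_command, never from a script. Its argument "plan" is a list of rows, each a list of 5 numbers: the opening, from 0 (shut) to 1 (fully open), then the shift along the world's x, y, z in m, then the turn about the world's z in degrees. A call has 1 to 10 rows; each row is the pose to reach, as a shift and turn from the pose commanded when the call began; what a row does not reach only later rows make up. A row lasts 1/8 s, in which the tool goes at most 62.5 mm and 10.7 degrees, less where a joint would pass 70% of its speed; a pose out of reach is approached as far as the arm can. A call with a gripper value outside its range is refused whole. The fingers move at their own pace and stop on an object; the grip force is fixed at half the most. Time passes only in rows, so rows that repeat a pose let the fingers close. It gives the time, the measured TCP pose, the force and the opening at its end, in the units of the state.
- robot.get_obs(): the state, without advancing time (a new reading comes with each control period).
- optics.snapshot(name): name is "scene" or "top" or "wrist"; returns a dict with "image" (480x640x3 uint8, red, green, blue), "fx", "fy", "cx", "cy" (pixels), "position" and "rotation" of the camera in the world; the wrist camera has in their place "hand_eye" (4x4, takes a point from camera to tool coordinates, whose origin is the TCP and whose axes are the tool frame's). Camera axes: x right, y down, z forward; pixel columns grow to the right and rows downward; lengths in m; the calibration is good to about 2 mm. A picture is of the moment at which its call begins: read the wrist's pose just before it. There is no depth.
- robot.close_job(): hands the job in, once; it reports no verdict.
Trained networks look in the newest picture that a camera, given by its name, has taken for a name from the list of things; names that differ only in an ending like _2 or _b are one class to them, and where a whole thing is asked for, a point or a joint stands for the part that bears it (a point fixed in the world has none). Each returns a list of dicts, best first, with "p" (0 to 1); they miss things now and then, are a little off and sometimes report something else, mostly with a low value. They report only what shows in the picture. A call takes as long as a camera call. They do not tell look-alikes from the thing itself.
- finder.masks_of(label, camera): "pixels" (480x640 bool, what is visible of it) and "extent" ([left, top, right, bottom] in pixels, round what is visible of it).
The state is a dict: "time": time; "joint_positions": joint angles; "qvel": joint speeds; "joint_torque": joint torques, N m; "tool_pos": TCP position; "ee_rot": TCP orientation; "wrist_force": force on the tool from outside, world axes, zero at the start; "wrist_torque": the same for the moment, N m; "width": finger opening in m.
Only numpy, scipy, OpenCV 4.12 (cv2) and the standard library are available. Lean on these libraries where they do the work, as an engineer would, in place of code of your own. Each camera call takes 0.05 s, during which the arm holds its last target.

## Working session

There is one attempt and no reset: what is moved stays moved. The work goes in short steps, Python scripts to look and compute and a tool call to move; the robot and the scene stay as the last step left them, time stands still between calls to the robot, and variables do not carry over. Pictures are saved under pics/ and viewed, and the job is handed in when it is done.

Besides the shell and the picture viewer there is one more tool, called after "Call:" as name([rows], argument=value, ...), one row to a line, values as JSON. arm_command: Moves the arm, as the interface text tells. Its arguments: {"type":"object","properties":{"plan":{"type":"array","items":{"type":"array","items":{"type":"number"}}}},"required":["plan"]}

```bash
mkdir -p pics
python3 - <<'E'
from bench import robot, optics, finder
import cv2,numpy as np,pickle
o=robot.get_obs(); print({k:np.round(v,3) for k,v in o.items()}, robot.grip_point_offset)
for c in ["scene","top"]:
    s=optics.snapshot(c); cv2.imwrite(f"pics/{c}0.png",s["image"][:,:,::-1])
    pickle.dump(s,open(f"{c}0.pkl","wb"))
    print(c,s["fx"],s["cx"],s["cy"],np.round(s["position"],3),np.round(s["rotation"],3).tolist())
    for n in ["narrow_caddy","narrow_lid","narrow_pad","wide_caddy","wide_pad"]:
        for m in finder.masks_of(n,c): print(c,n,round(m["p"],2),m["extent"])
E
```

```text
{'time': np.float64(0.0), 'joint_positions': array([-1.302,  0.088,  1.372, -0.   ,  1.684, -0.103]), 'qvel': array([-0.002,  0.   ,  0.   ,  0.   , -0.001,  0.001]), 'joint_torque': array([-0.0000e+00, -3.4018e+01, -3.0243e+01,  7.2000e-02,  3.3000e-02,
       -0.0000e+00]), 'tool_pos': array([ 0.2  , -0.512,  0.204]), 'ee_rot': array([-3.141e+00,  2.000e-03, -1.199e+00]), 'wrist_force': array([-0.391,  0.484,  0.339]), 'wrist_torque': array([0.   , 0.004, 0.016]), 'width': np.float64(0.094)} 0.0188
scene 502.87407387579316 320.3037724943021 237.7688564902583 [ 1.264 -0.412  0.958] [-2.38, -0.018, 1.028]
scene narrow_caddy 0.96 [156.6, 204.1, 226.2, 276.9]
scene narrow_caddy 0.95 [229.0, 225.7, 294.5, 319.8]
scene narrow_caddy 0.64 [256.9, 187.8, 320.6, 250.1]
scene narrow_lid 0.78 [225.1, 223.9, 291.0, 292.3]
scene narrow_lid 0.64 [156.7, 203.5, 220.8, 252.5]
scene narrow_lid 0.58 [260.0, 183.0, 323.8, 222.3]
scene narrow_pad 0.77 [237.7, 231.6, 255.8, 246.0]
scene narrow_pad 0.7 [196.9, 231.4, 207.3, 242.0]
scene narrow_pad 0.43 [266.9, 200.7, 278.2, 212.6]
scene wide_caddy 0.87 [
[... 177 characters left out ...]

top 603.6004131478848 322.5471777350443 234.4556495821784 [ 0.237 -0.009  1.554] [-2.924, -0.005, -1.548]
top narrow_caddy 0.92 [358.1, 197.2, 396.5, 269.4]
top narrow_caddy 0.91 [276.9, 265.7, 340.9, 310.4]
top narrow_caddy 0.68 [189.1, 187.7, 271.8, 263.7]
top narrow_caddy 0.59 [384.7, 274.2, 439.7, 342.0]
top narrow_lid 0.78 [275.6, 264.4, 344.1, 305.3]
top narrow_lid 0.71 [189.6, 186.1, 272.9, 264.8]
top narrow_lid 0.69 [361.0, 201.4, 398.4, 250.3]
top narrow_lid 0.67 [391.5, 275.7, 440.9, 340.3]
top narrow_pad 0.56 [326.5, 283.7, 337.8, 293.6]
top narrow_pad 0.52 [401.1, 278.6, 416.4, 299.8]
top wide_caddy 0.73 [187.9, 186.1, 271.7, 264.5]
top wide_pad 0.63 [221.7, 219.2, 233.0, 233.3]
```

View pics/scene0.png

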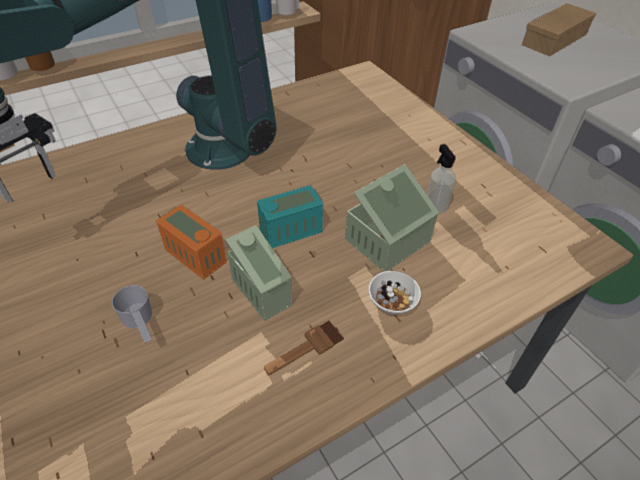

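View pics/top0.png

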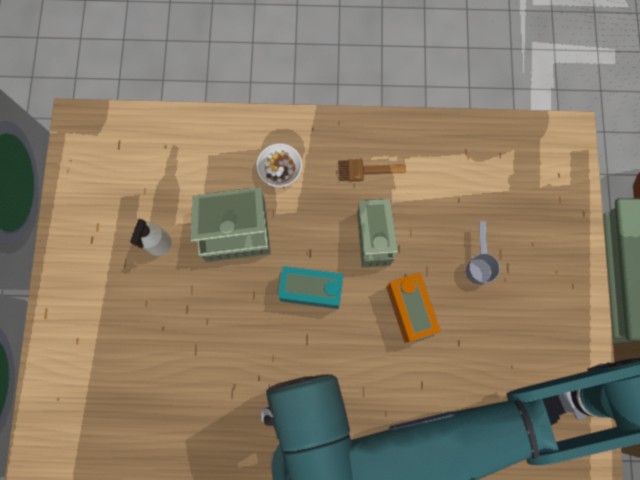

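The sage-green narrow caddy is at scene (260,270) and top (377,232). The orange one (scene 190,240) and the turquoise one (scene 290,215) are look-alikes, and the wide green one is at scene (390,215). The target is the green narrow one. I'll confirm it in an enlarged crop.

Run:
```python
import cv2,numpy as np
a=cv2.imread("pics/scene0.png")[210:330,215:305]; b=cv2.imread("pics/top0.png")[185:281,340:412]
a=cv2.resize(a,None,fx=4.4,fy=4.4,interpolation=2); b=cv2.resize(b,None,fx=5.5,fy=5.5,interpolation=2)
print(a.shape,b.shape)
h=min(len(a),len(b));cv2.imwrite("pics/crop0.png",np.hstack([a[:h],b[:h]]))
```

```text
(528, 396, 3) (528, 396, 3)
```

View pics/crop0.png

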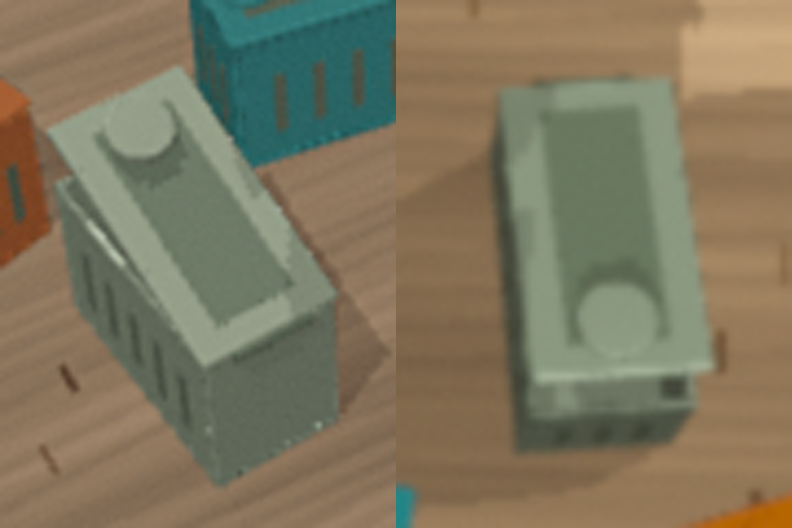

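The crop confirms it: green narrow box, lid ajar, pad at its front end, towards the robot. Next I'll fit its pose and lid angle to the corners.

```bash
cat > fit.py <<'E'
import numpy as np,pickle
from scipy.spatial.transform import Rotation as R
from scipy.optimize import least_squares
def proj(P,s):
    Rm=R.from_euler("xyz",s["rotation"]).as_matrix() if np.ndim(s["rotation"])==1 else np.array(s["rotation"])
    c=(np.atleast_2d(P)-s["position"])@Rm
    return np.c_[s["fx"]*c[:,0]/c[:,2]+s["cx"], s["fy"]*c[:,1]/c[:,2]+s["cy"]]
def lid(d,y,h,a): # distance from hinge, y, height above lid underside
    return [.075-d*np.cos(a)+h*np.sin(a)*1.0, y, .1+d*np.sin(a)+h*np.cos(a)]
def world(q,pts):
    x,y,w,a=q; P=np.array([lid(*p[1:],a) if p[0]=="l" else p[1:] for p in pts],float)
    return R.from_euler("z",w).apply(P)+[x,y,0]
def shape(W): return [("l",.15,-W,.006),("l",.15,W,.006),("l",0,W,.006),("l",0,-W,.006),("l",.126,0,.012)]
E
cat > a.py <<'E'
from fit import *
S=pickle.load(open("scene0.pkl","rb"));T=pickle.load(open("top0.pkl","rb"))
p=shape(.0395)
ps=p+[("b",.075,-.0375,0),("b",.075,.0375,0)]
us=np.array([(50,132),(180,68),(335,295),(208,362),(140,125),(222,487),(335,422)])/4.4+[215,210]
pt=p+[("b",-.075,.0375,0),("b",-.075,-.0375,0)]
ut=np.array([(712,370),(533,382),(500,90),(670,78),(619,316),(518,453),(668,440)],float)
ut[:,0]-=396; ut=ut/5.5+[340,185]
us-=.4;ut-=.4
def res(q): return np.r_[(proj(world(q,ps),S)-us).ravel(),(proj(world(q,pt),T)-ut).ravel()]
r=least_squares(res,[.35,-.1,0,.4],x_scale=[.1,.1,.1,.1],loss="soft_l1")
q=r.x;print("q",q.round(4));print(res(q).reshape(-1,2).round(1).tolist())
print("pad top now",world(q,[p[4]]).round(4)); 
for a in (.3,.2,.1,0): print(a,world([*q[:3],a],[p[4]]).round(4))
# only scene / only top
n=len(ps)*2
for f in (lambda q:res(q)[:n],lambda q:res(q)[n:]): 
    z=least_squares(f,q).x;print(z.round(4))
E
python3 a.py
```

```text
q [ 0.5731 -0.1407  0.0997  0.2981]
[[-1.3, -0.2], [-0.2, -0.5], [1.0, 0.0], [-1.0, 1.9], [-0.4, 0.8], [-0.8, 1.0], [0.9, -0.1], [0.1, -0.4], [-0.5, -0.1], [-1.1, -0.2], [-0.4, -0.4], [-0.6, 0.6], [-0.9, 0.7], [0.5, 0.9]]
pad top now [[ 0.5314 -0.1449  0.1485]]
0.3 [[ 0.5315 -0.1449  0.1487]]
0.2 [[ 0.5273 -0.1453  0.1368]]
0.1 [[ 0.5242 -0.1456  0.1245]]
0 [[ 0.5224 -0.1458  0.112 ]]
[ 0.5713 -0.1388  0.0894  0.2651]
[ 0.574  -0.1419  0.0939  0.2873]
```

The fit holds to about 1 px: lid at about 0.3 rad, pad top now at (0.531, -0.145, 0.149), shut at (0.522, -0.146, 0.112). I'll move above it with the fingers closing.

Call:
arm_command([
  [0,0.03,0.03,0.02,0],
  [0,0.07,0.08,0.03,-5],
  [0,0.11,0.125,0.03,-10],
  [0,0.15,0.17,0.03,-15],
  [0,0.19,0.215,0.03,-15],
  [0,0.23,0.26,0.03,-15],
  [0,0.27,0.305,0.03,-15],
  [0,0.31,0.345,0.03,-15],
  [0,0.327,0.366,0.02,-15],
  [0,0.327,0.366,0.02,-15],
])

```text
time: 1.85
tool_pos: [0.5272, -0.1447, 0.2243]
ee_rot: [3.139, 0.001, -1.457]
wrist_force: [-0.6, 0.4, -0.4]
width: 0.0007
```

Run:
```python
from bench import robot, optics, finder
import cv2,numpy as np,pickle
from fit import *
o=robot.get_obs(); print(o["time"],np.round(o["tool_pos"],4),np.round(o["ee_rot"],3),np.round(o["wrist_force"],2),o["width"])
s=optics.snapshot("wrist"); print(np.round(s["hand_eye"],3).tolist())
T=np.eye(4);T[:3,:3]=R.from_euler("xyz",o["ee_rot"]).as_matrix();T[:3,3]=o["tool_pos"]
C=T@s["hand_eye"];s["position"]=C[:3,3];s["rotation"]=C[:3,:3]
q=[.5731,-.1407,.0997,.2981];P=world(q,shape(.0395));u=proj(P,s);print(u.round(0).tolist())
im=s["image"][:,:,::-1].copy()
for v in u: cv2.circle(im,tuple(int(k) for k in v),4,(0,0,255),1)
cv2.imwrite("pics/w1.png",im)
for m in finder.masks_of("narrow_pad","wrist"): print(m["p"],m["extent"])
t=optics.snapshot("scene");cv2.imwrite("pics/s1.png",cv2.resize(t["image"][130:350,150:400,::-1],None,fx=2.6,fy=2.6))
```

```text
1.85 [ 0.5272 -0.1447  0.2243] [ 3.139e+00  1.000e-03 -1.457e+00] [-0.61  0.37 -0.4 ] 0.0007242313296146903
[[1.0, 0.0, 0.0, 0.001], [-0.0, 0.963, 0.271, -0.079], [-0.0, -0.271, 0.963, -0.179], [0.0, 0.0, 0.0, 1.0]]
[[365.0, 271.0], [269.0, 270.0], [272.0, 89.0], [367.0, 90.0], [318.0, 241.0]]
0.9 [292.3, 219.8, 340.0, 266.8]
0.88 [170.9, 305.0, 210.2, 341.1]
0.71 [361.9, 315.2, 392.8, 329.3]
```

View pics/w1.png

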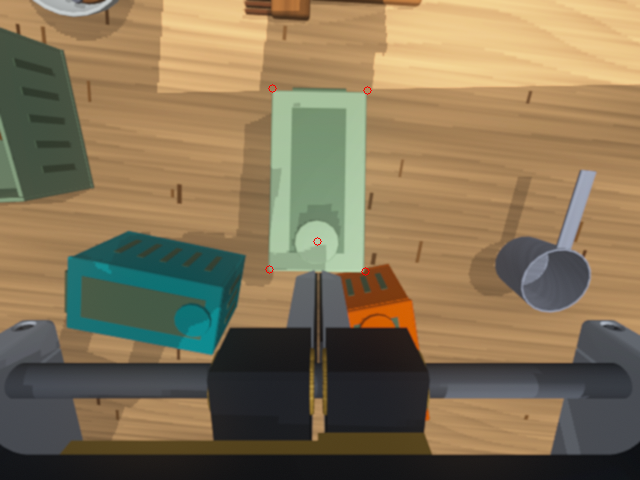

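View pics/s1.png

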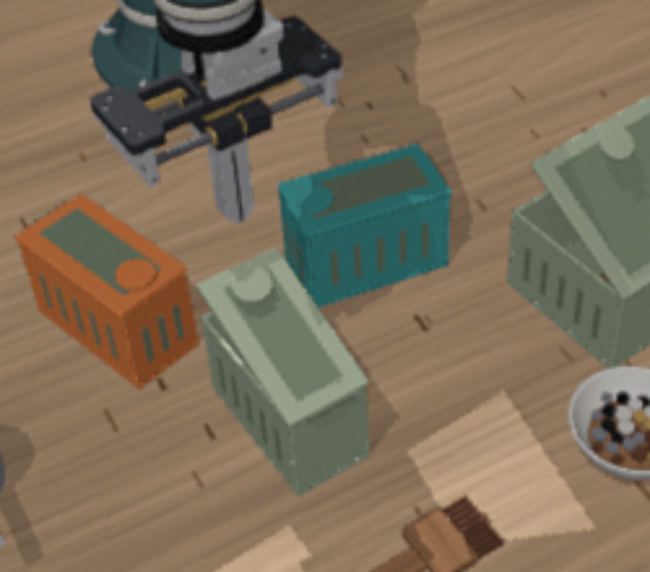

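In the wrist view the fitted corners fall on the lid, and the pad is at (317,242) against a predicted (318,241). Now I'll lower to just above the pad and then press slowly.

Call:
arm_command([
  [0,0.001,0,-0.03,0],
  [0,0.002,0,-0.055,0],
  [0,0.002,0,-0.065,0],
  [0,0.002,0,-0.072,0],
  [0,0.002,0,-0.077,0],
  [0,0.001,0,-0.082,0],
  [0,0.001,0,-0.086,0],
  [0,0.001,0,-0.086,0],
])

```text
time: 3.0
tool_pos: [0.5278, -0.1463, 0.1393]
ee_rot: [3.141, 0.0, -1.461]
wrist_force: [-0.0, 0.5, -0.2]
width: 0.0005
```

Call:
arm_command([
  [0,-0.001,0,-0.004,0],
  [0,-0.001,0,-0.008,0],
  [0,-0.002,0,-0.012,0],
  [0,-0.003,0,-0.016,0],
  [0,-0.003,0,-0.018,0],
  [0,-0.003,0,-0.018,0],
])

```text
time: 3.75
tool_pos: [0.5246, -0.1464, 0.1212]
ee_rot: [3.141, 0.0, -1.461]
wrist_force: [-0.1, 0.0, 0.4]
width: 0.0001
```

Run:
```python
from bench import robot, optics
import cv2,numpy as np
o=robot.get_obs(); print(o["time"],np.round(o["tool_pos"],4),np.round(o["wrist_force"],2))
t=optics.snapshot("scene");cv2.imwrite("pics/s2.png",cv2.resize(t["image"][190:330,190:330,::-1],None,fx=4,fy=4))
```

```text
3.75 [ 0.5246 -0.1464  0.1212] [-0.09  0.05  0.42]
```

View pics/s2.png

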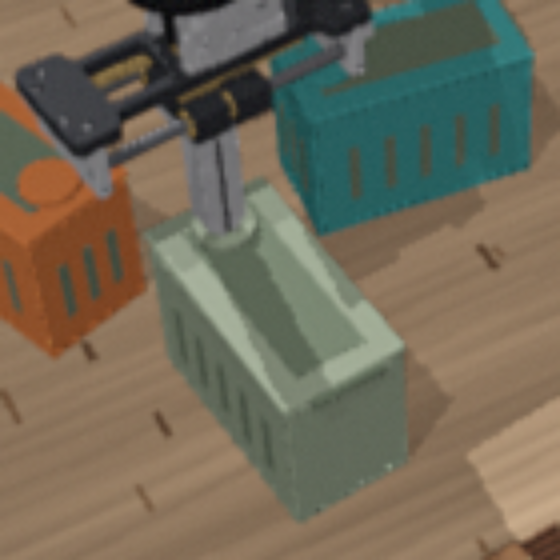

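The picture shows the fingertip on the pad and the lid nearly shut, with a few mm left. I'll go on in small steps and watch the force.

Call:
arm_command([
  [0,0,0,-0.003,0],
  [0,-0.001,0,-0.005,0],
  [0,-0.001,0,-0.007,0],
  [0,-0.001,0,-0.008,0],
  [0,-0.001,0,-0.008,0],
])

```text
time: 4.42
tool_pos: [0.5237, -0.1464, 0.1133]
ee_rot: [3.141, 0.0, -1.461]
wrist_force: [0.0, 0.0, -0.0]
width: 0.0005
```

Call:
arm_command([
  [0,0,0,-0.001,0],
  [0,0,0,-0.001,0],
])

```text
time: 4.68
tool_pos: [0.5238, -0.1464, 0.1124]
ee_rot: [3.142, 0.0, -1.461]
wrist_force: [0.2, -0.1, -0.0]
width: 0.0003
```

Call:
arm_command([
  [0,0,0,-0.001,0],
  [0,0,0,-0.001,0],
])

```text
time: 4.92
tool_pos: [0.5239, -0.1464, 0.1122]
ee_rot: [-3.141, -0.0, -1.461]
wrist_force: [-2.3, 1.0, 4.3]
width: 0.0008
```

The tip stopped at z = 0.112 with the force up to 4 N, which matches the hard stop. One more small press to be sure, and a look.

Call:
arm_command([
  [0,0,0,-0.001,0],
  [0,0,0,-0.001,0],
])

```text
time: 5.18
tool_pos: [0.5239, -0.1465, 0.1121]
ee_rot: [-3.141, -0.001, -1.461]
wrist_force: [-2.8, 0.8, 7.3]
width: 0.0006
```

Run:
```python
from bench import robot, optics
import cv2,numpy as np
o=robot.get_obs(); print(o["time"],np.round(o["tool_pos"],4),np.round(o["wrist_force"],2))
t=optics.snapshot("scene");cv2.imwrite("pics/s3.png",cv2.resize(t["image"][190:330,190:330,::-1],None,fx=4,fy=4))
```

```text
5.175 [ 0.5239 -0.1465  0.1121] [-2.79  0.82  7.34]
```

View pics/s3.png

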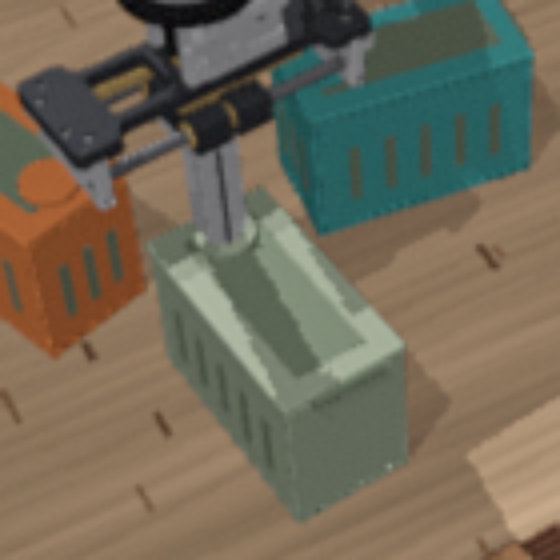

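The lid lies flat on the rim with 7 N on the pad. I'll withdraw straight up, then back.

Call:
arm_command([
  [0,0,0,0.01,0],
  [0,0,0,0.04,0],
  [0,0,0,0.09,0],
  [0,0,0,0.13,0],
  [0,-0.04,-0.04,0.14,0],
  [0,-0.08,-0.08,0.14,0],
  [0,-0.12,-0.12,0.14,0],
  [0,-0.16,-0.16,0.14,0],
  [0,-0.2,-0.2,0.14,0],
  [0,-0.2,-0.2,0.14,0],
])

```text
time: 6.48
tool_pos: [0.3214, -0.3488, 0.2502]
ee_rot: [3.141, -0.001, -1.467]
wrist_force: [-0.3, 0.3, -0.7]
width: 0.0003
```

Run:
```python
from bench import robot, optics
import cv2,numpy as np
o=robot.get_obs(); print(o["time"],np.round(o["tool_pos"],4),np.round(o["wrist_force"],2),np.abs(o["qvel"]).max())
t=optics.snapshot("scene");a=cv2.imread("pics/scene0.png");b=t["image"][:,:,::-1]
from fit import *
u=proj(world([.5731,-.1407,.0997,0],shape(.0395)),t)
c=cv2.resize(b[150:330,200:350],None,fx=3,fy=3)
for v in u: cv2.circle(c,tuple(int(k) for k in (v-[200,150])*3+1),4,(0,0,255),1)
cv2.imwrite("pics/s4.png",np.hstack([c,cv2.resize(a[150:330,200:350],None,fx=2,fy=3)]))
cv2.imwrite("pics/s4full.png",b)
```

```text
6.475 [ 0.3214 -0.3488  0.2502] [-0.34  0.33 -0.66] 0.07547967717124798
```

View pics/s4.png

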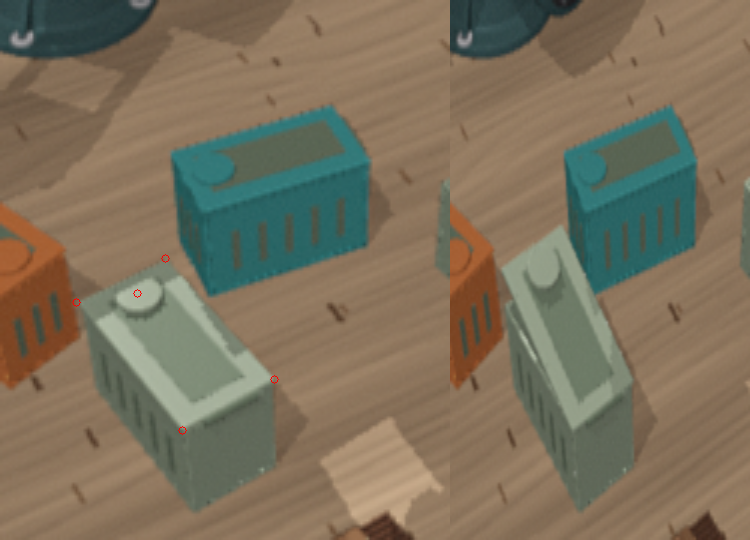

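View pics/s4full.png

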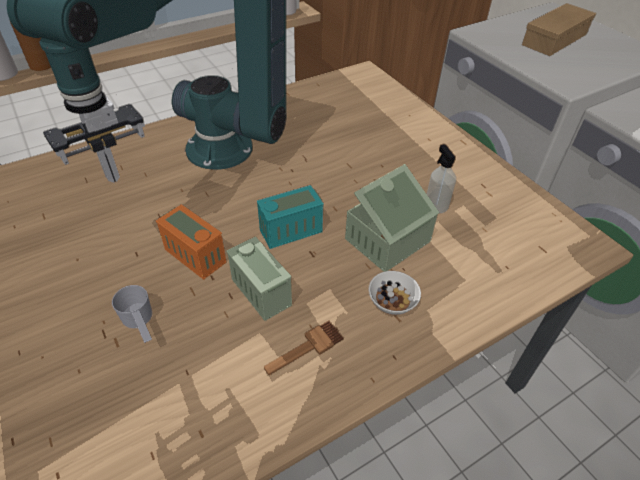

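The lid is flat on its box, the caddy's base corners are where they were, and everything else is unchanged. The hand is clear, so I'll hand in.

Run:
```python
from bench import robot
print(robot.close_job())
```

```text
the job is handed in; nothing more can be done
None
```

I pressed the narrow caddy's thumb pad with the closed fingertips until its lid hit the rim. I then lifted the hand straight up, drew it back clear and handed the job in after about 6.5 s. No verdict was reported.

**Lid shut:** the fingertip stopped at z = 0.112 m, the height given for the shut pad's top. The wrist force rose to about 7 N upward there, well under the 30 N limit. After withdrawing, the scene picture shows the lid lying flat on its rim.

**Nothing else moved:** by eye, the caddy's base, the wide caddy and its lid, the comb, cup, bottle, bowl and the two look-alikes are all where they were. I did not measure their positions again.

**Small disagreement:** the shut-lid corners I predicted sit about 2–3 pixels off the lid in that last picture. I put this down to error in my pose fit, whose own residuals were 1–2 pixels, because the base corners look unmoved. The wrist force showed no clear contact until the hard stop, so the light push on the way down was seen only in the pictures.

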